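# Put the toddler's tableware back in the drawer

## Task

Put the toddler's tableware away in the white drawer: first set the large orange bowl in the middle of the orange pad and let go of it, and only then nest the small pale-orange bowl in the middle of it. Stand the blue-lidded cup in the middle of the blue pad and the green-lidded cup in the middle of the green pad, and lay the wooden spoon flat along the tan strip with their middles together (its head may point either way). Keep bowls and cups upright all the time, and leave everything released and at rest.

Things in the scene. Friction and masses are not known exactly. Their poses are not given: they have to be found in the camera images.
- drawer: Shallow white drawer fixed on the worktop, 310 (x) by 346 (y) mm, with a light grey ribbed liner 8 mm above the worktop. Side and far walls 8 mm thick, 30 mm high; front panel (-x side) 12 mm thick, 45 mm high. Origin: centre of its underside; x from front panel to far wall, z up. Four pads lie in it two by two, about 140 mm apart in x and 160 mm in y, arranged at random.
- pad_bowl: Orange round pad, 112 mm across, 3 mm thick, fixed on the drawer's liner: the place of the large bowl. Origin: centre of its underside (its top is 3 mm above), z up.
- pad_blue: Blue round pad, 76 mm across, 3 mm thick, fixed on the drawer's liner: the place of the blue-lidded cup. Origin: centre of its underside (its top is 3 mm above), z up.
- pad_green: Green round pad, 76 mm across, 3 mm thick, fixed on the drawer's liner: the place of the green-lidded cup. Origin: centre of its underside (its top is 3 mm above), z up.
- pad_spoon: Tan rectangular strip, 150 by 40 mm, 3 mm thick, fixed on the drawer's liner: the place of the spoon. Origin: centre of its underside (its top is 3 mm above); x along its 150 mm length, z up.
- big_bowl: Large deep-orange open bowl, 120 g, 110 mm across outside, 36 mm high, foot 82 mm across. Wall 8 mm thick and upright from 14 mm above the underside to the rim: pinch it anywhere from above, one finger inside (wall's middle 51 mm from the axis). Inner floor 6 mm above the underside, flat over 66 mm. Origin: centre of its underside, z up along its axis.
- small_bowl: Small pale-orange open bowl, 60 g, 62 mm across outside, 46 mm high, foot 44 mm across, wall 5 mm thick, outside upright over its top 24 mm: grip it across the outside near the rim. Nested, its rim stands 16 mm above the large bowl's rim. Origin: centre of its underside, z up along its axis.
- blue_cup: Toddler's sippy cup, 110 g: clear body 56 mm across (coloured foot) with a blue lid 60 mm across from 56 to 74 mm above the underside (one piece), and a blue spout, 12 by 22 mm, on top to 87 mm, 14 mm off the axis to +x. Grip it across the lid from above in any direction. Origin: centre of its underside, z up along its axis.
- green_cup: Toddler's sippy cup, about 110 g: same as the blue one in every size, with a green lid and spout: clear body 56 mm across (coloured foot), lid 60 mm across from 56 to 74 mm above the underside, spout to 87 mm. Lid and body are one piece. Origin: centre of its underside, z up along its axis.
- spoon: Small wooden spoon, about 20 g, 140 mm long, 10 mm thick, lying flat: straight handle 12 mm wide and, at its +x end, a round head 38 mm across centred 51 mm from the origin. Origin: middle of its length, on its underside, on the handle and close to the centre of mass; x along the handle toward the head, z up.
Mind the look-alikes: they are no part of the job. Of the things that look like the green_cup, the middle-sized one is meant.

How it is judged:
By the outcome, as a careful person would: the job done as asked, in the order asked, and still so for the second after the job is handed in, with the robot touching nothing.
It also fails if it takes over 115 s, if anything falls off the work surface, if the arm or the gripper's body presses on something with over 40 N, if the wrist force passes 120 N, or if a joint passes its speed limit or range.

## Robot

A 6-joint arm with a two-finger parallel gripper is mounted at the origin on the work surface. World frame = base frame: x ahead of the robot, y to its left, z up, the work surface at z = 0. Lengths are in mm, angles in degrees, forces in N, time in s.
With the tool pointing down it reaches from about 325 to 850 mm from the base axis. Payload 15.5 kg.
Tool frame: the origin (TCP) lies between the finger pads; the fingertips stand 19 mm ahead of it and the grasp point (between the pads) is the TCP; z points along the fingers, y is the line along which they close (so a half turn about z gives the same grasp; the last joint's range is limited). The gripper opens to 91 mm and grips with 3 to 60 N. Pads are 32 mm wide; open, the fingers measure 118 mm over their backs; the gripper's body (76 mm by 178 mm) begins 60 mm behind the grasp point.
Start: joints at [67.294, 28.281, 77.091, -0, 74.628, -5.472], TCP at [185.173, 596.94, 232.915] pointing down, gripper open.
Joint ranges: [-166.48, 166.48], [-47.26, 123.95], [12.59, 153.08], [-70.14, 250.14], [6.76, 159.57], [-176.63, 176.63]. Speed limits (degrees/s): [108.29, 108.29, 147.25, 172.46, 172.46, 172.46].

## Interface

Orientations are given as a 3x3 rotation matrix whose columns are the frame's x, y, z axes.
In Python, from cell import env gives the robot as it stands. The module is installed in compiled form; this text tells all that it offers.
- The arm moves only by the tool step_arm, never from a script. Its argument "series" is a list that holds one entry, the list of rows, each a list of 5 numbers: the shift along the tool's x, y, z in cm, then the turn about the tool's z in degrees, then the closure, from 0 (fully open) to 1 (shut). In form: [[[tx, ty, tz, twist, hand], ...]]. A call has 1 to 5 rows; each row is the pose to reach, as a shift and turn from the pose commanded when the call began, along the tool's axes at that moment; what a row does not reach only later rows make up. A row lasts 1/8 s, in which the tool goes at most 62.5 mm and 10.7 degrees, less where a joint would pass 70% of its speed; a pose out of reach is approached as far as the arm can. A call with a gripper value outside its range is refused whole. The fingers move at their own pace and stop on an object; the grip force is fixed at half the most. Time passes only in rows, so rows that repeat a pose let the fingers close. It gives the time, the measured TCP pose, the force, the opening and the grip force at its end, in the units of the state.
- env.get_state(): the state, without advancing time (a new reading comes with each control period).
- env.grab_frame(name): name is "scene" or "top" or "wrist"; returns the picture (384x512x3 uint8, red, green, blue); there is no depth.
- env.camera_info(name): a dict with "mtx" (3x3 intrinsics, pixels), "T" (4x4, takes a point from camera to world coordinates); the wrist camera has in their place "hand_eye" (4x4, takes a point from camera to tool coordinates, whose origin is the TCP and whose axes are the flange's). Camera axes: x right, y down, z forward; pixel columns grow to the right and rows downward; lengths in mm; the calibration is good to about 2 mm. A picture is of the moment at which its call begins: read the wrist's pose just before it. camera_info takes no time and is no camera call.
- env.finish_job(): hands the job in; it is judged then, once.
The state is a dict: "time_s": time; "joints": joint angles; "qvel": joint speeds; "joint_efforts": joint torques, N m; "tcp_pos": TCP position; "orientation": TCP orientation; "contact_force": force on the tool from outside, world axes, zero at the start; "torque": the same for the moment, N m; "gripper_width": finger opening in mm; "grasp_force": force on a finger pad.
Only numpy, scipy, OpenCV 4.12 (cv2) and the standard library are available. Lean on these libraries where they do the work, as an engineer would, in place of code of your own. Each camera call takes 0.05 s, during which the arm holds its last target. There are 200 camera calls.

## Working session

There is one attempt and no reset: what is moved stays moved. The work goes in short steps, Python scripts to look and compute and a tool call to move; the robot and the scene stay as the last step left them, time stands still between calls to the robot, and variables do not carry over. Pictures are saved under pics/ and viewed, at most 15 in all, crops included, and the job is handed in when it is done.

Besides the shell and the picture viewer there is one more tool, called as a command line: name --argument value ..., lists and objects as JSON in quotes. step_arm: Moves the arm, as the interface text tells. Its arguments: {"type":"object","properties":{"series":{"type":"array"}},"required":["series"]}

```bash
mkdir -p pics; python3 - <<'E'
from cell import env
import cv2,numpy as np
ims={n:env.grab_frame(n) for n in("top","scene")}
for n in ims:
    cv2.imwrite(f"pics/{n}0.png",ims[n][:,:,::-1])
    i=env.camera_info(n);print(n,np.round(i["mtx"],1).tolist(),np.round(i["T"],3).tolist())
i=env.camera_info("wrist");print(np.round(i["mtx"],1).tolist(),np.round(i["hand_eye"],3).tolist())
s=env.get_state();print(s["time_s"],s["tcp_pos"],np.round(s["orientation"],3).tolist(),s["gripper_width"])
E
```

```text
top [[421.8, 0.0, 260.1], [0.0, 421.8, 190.6], [0.0, 0.0, 1.0]] [[-0.008, -0.987, 0.161, 407.215], [-1.0, 0.01, 0.014, 28.276], [-0.016, -0.161, -0.987, 1042.324], [0.0, 0.0, 0.0, 1.0]]
scene [[469.7, 0.0, 260.2], [0.0, 469.7, 190.3], [0.0, 0.0, 1.0]] [[-0.759, 0.532, -0.376, 955.745], [0.651, 0.618, -0.441, 503.702], [-0.002, -0.58, -0.815, 894.458], [0.0, 0.0, 0.0, 1.0]]
[[299.8, 0.0, 258.0], [0.0, 299.8, 189.1], [0.0, 0.0, 1.0]] [[0.001, -0.97, -0.242, 66.516], [1.0, 0.001, 0.0, -0.092], [0.0, -0.242, 0.97, -152.032], [0.0, 0.0, 0.0, 1.0]]
0.1 [185.04532027 596.63934789 232.40451659] [[-0.955, 0.296, -0.0], [0.296, 0.955, -0.001], [0.0, -0.001, -1.0]] 91.04841040193357
```

View pics/top0.png

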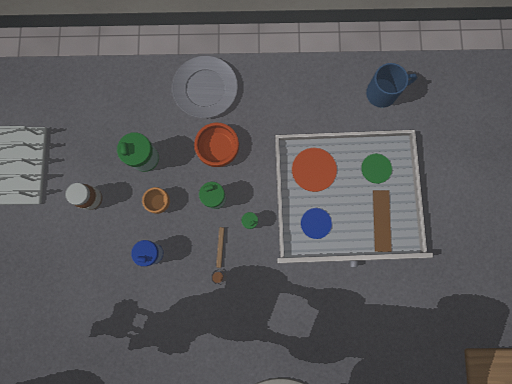

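View pics/scene0.png

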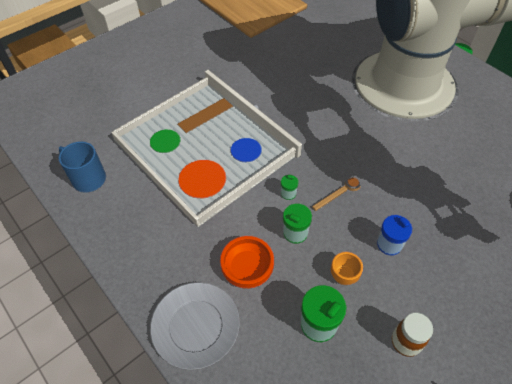

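The top view shows three green-lidded cups: large at (135,150), middle at (212,194) and tiny at (250,220). The middle one is the target. Other look-alikes are the blue mug (388,85) against the blue cup (145,253), and the brown-and-white jar (80,196) against the small bowl (155,200). The large bowl is at (217,145) and the spoon at (220,257). Pads: orange (314,170), blue (316,223), green (377,168), tan (382,221).

```bash
cat > h.py <<'E'
from cell import env
import cv2,numpy as np
R={"blue":[(108,130,50),(130,255,255)],"green":[(50,100,40),(75,255,255)],"red":[(4,190,100),(12,255,255)],"orange":[(9,120,60),(20,255,255)],"brown":[(7,60,30),(22,220,170)]}
def mask(im,c):
    return cv2.inRange(cv2.cvtColor(im,cv2.COLOR_RGB2HSV),*map(np.array,R[c]))
def blobs(im,c,amin=60):
    n,l,s,ce=cv2.connectedComponentsWithStats(mask(im,c))
    return [(s[k,4],ce[k],l==k,s[k,:4]) for k in range(1,n) if s[k,4]>=amin]
def cam(n,st=None):
    i=env.camera_info(n)
    if n!="wrist": return i["mtx"],np.array(i["T"])
    T=np.eye(4);T[:3,:3]=st["orientation"];T[:3,3]=st["tcp_pos"]
    return i["mtx"],T@np.array(i["hand_eye"])
def ray(c,p):
    K,T=c;d=T[:3,:3]@np.linalg.solve(K,[p[0],p[1],1.]);return T[:3,3],d/np.linalg.norm(d)
def plane(c,p,z):
    o,d=ray(c,p);return o+d*(z-o[2])/d[2]
def proj(c,X):
    K,T=c;q=K@(T[:3,:3].T@(np.asarray(X,float)-T[:3,3]));return q[:2]/q[2]
def tri(a,b):
    (o,d),(p,e)=a,b
    s=np.linalg.lstsq(np.c_[d,-e],p-o,rcond=None)[0];x,y=o+s[0]*d,p+s[1]*e
    return (x+y)/2,np.linalg.norm(x-y)
E
python3 - <<'E'
from h import *
f={n:cv2.imread(f"pics/{n}0.png")[:,:,::-1].copy() for n in("top","scene")}
for c in R:
    B={n:blobs(f[n],c) for n in f}
    for n in f: print(c,n,[(int(a),np.round(p,1).tolist(),s[2:].tolist()) for a,p,m,s in B[n]])
    for a,p,m,s in B["top"]:
        for a2,q,m2,s2 in B["scene"]:
            X,e=tri(ray(cam("top"),p),ray(cam("scene"),q))
            if e<12 and -10<X[2]<110: print("   ",np.round(p),np.round(q),np.round(X,1),round(e,1))
E
```

```text
blue top [(731, [315.8, 223.0], [31, 31]), (537, [144.2, 252.9], [27, 26])]
blue scene [(572, [245.6, 149.4], [30, 24]), (694, [396.2, 228.9], [31, 29])]
    [316. 223.] [246. 149.] [494.3 -92.5   9.5] 0.4
    [144. 253.] [396. 229.] [424.7 310.1  64.5] 0.4
green top [(875, [133.9, 149.1], [35, 34]), (688, [376.3, 168.1], [30, 29]), (483, [211.3, 194.1], [25, 25]), (203, [249.2, 220.1], [16, 17])]
green scene [(808, [502.7, 50.5], [25, 55]), (92, [464.2, 47.2], [18, 11]), (546, [164.6, 140.6], [30, 24]), (231, [289.0, 182.5], [17, 16]), (655, [296.9, 217.1], [29, 28]), (1634, [323.2, 307.7], [46, 46])]
    [134. 149.] [323. 308.] [665.3 336.6  87. ] 0.8
    [376. 168.] [165. 141.] [ 629.6 -246.6   10.1] 0.7
    [211. 194.] [297. 217.] [559.8 157.1  65.3] 0.1
    [249. 220.] [289. 182.] [499.8  69.   43.2] 0.3
red top []
red scene [(1368, [201.7, 178.3], [46, 38]), (2195, [246.7, 261.5], [54, 52])]
orange top [(452, [156.2, 200.0], [26, 25]), (62, [388.5, 224.5], [5, 54])]
orange scene [(1095, [35.8, 15.3], [87, 38]), (2218, [255.2, 12.4], [106, 37]), (1974, [45.0, 44.9], [86, 48]), (
[... 487 characters left out ...]
 (192, [219.8, 247.3], [8, 41]), (98, [217.1, 276.9], [11, 11]), (1638, [488.6, 365.5], [47, 36])]
brown scene [(107, [44.4, 18.8], [91, 39]), (1193, [249.9, 17.0], [108, 38]), (2046, [44.1, 44.9], [88, 50]), (62, [2.8, 68.7], [10, 16]), (668, [204.7, 114.9], [55, 35]), (89, [352.9, 181.6], [12, 10]), (163, [335.7, 194.8], [49, 28]), (162, [339.3, 276.4], [30, 31]), (328, [350.4, 266.9], [22, 22]), (295, [407.5, 339.7], [34, 31])]
    [ 89. 198.] [407. 340.] [561.9 468.9  11.2] 1.8
    [155. 200.] [350. 267.] [548.8 298.7  38.3] 7.4
    [382. 220.] [205. 115.] [ 499.3 -253.4    8.7] 0.2
    [217. 277.] [353. 182.] [366.9 148.   10.1] 0.0
    [489. 366.] [250.  17.] [ 169.9 -463.2   44.1] 1.1
```

```bash
python3 - <<'E'
from h import *
f={n:cv2.imread(f"pics/{n}0.png")[:,:,::-1].copy() for n in("top","scene")}
t,s=cam("top"),cam("scene")
def X(n,p,q): print(n,*[np.round(v,1) for v in tri(ray(t,p),ray(s,q))])
X("bowl",(216.7,144.9),(246.7,261.5));X("padbowl",(313.7,169.4),(201.7,178.3))
for n,p,q in(("orange",(313.7,169.4),(201.7,178.3)),("blue",(315.8,223),(245.6,149.4)),("green",(376.3,168.1),(164.6,140.6)),("tan",(381.6,220.5),(204.7,114.9))):
    print(n,np.round(plane(t,p,11),1),np.round(plane(s,q,11),1))
for n,c in(("top",t),("scene",s)):
    for a,p,m,b in blobs(f[n],"brown"):
        if (n=="top" and b[2]==19) or (n=="scene" and abs(p[1]-115)<2):
            r=cv2.minAreaRect(np.argwhere(m)[:,::-1].astype(np.float32));bx=cv2.boxPoints(r)
            P=[plane(c,q,11) for q in bx];print([np.round(v[:2]).tolist() for v in P])
print("spoon",[np.round(plane(t,p,8),1) for p in((222,229),(219.8,247.3),(217.1,276.9))])
# close crop of the three green cups
sc=f["scene"][150:360,200:430];cv2.imwrite("pics/crop.png",cv2.resize(sc,None,fx=3,fy=2.8,interpolation=3)[:600,:,::-1])
E
```

```text
bowl [691.1 150.3  22.1] 0.4
padbowl [628.7 -91.5   8.7] 0.5
orange [628.1 -91.1  11. ] [629.7 -90.2  11. ]
blue [494.3 -92.4  11. ] [494.8 -91.3  11. ]
green [ 629.6 -246.7   11. ] [ 629.8 -245.4   11. ]
tan [ 498.9 -252.7   11. ] [ 500.7 -251.5   11. ]
[[574.0, -234.0], [576.0, -274.0], [425.0, -271.0], [424.0, -232.0]]
[[571.0, -274.0], [412.0, -271.0], [426.0, -228.0], [581.0, -233.0]]
spoon [array([482. , 137.2,   8. ]), array([437.5, 142.3,   8. ]), array([366.9, 148.3,   8. ])]
```

View pics/crop.png

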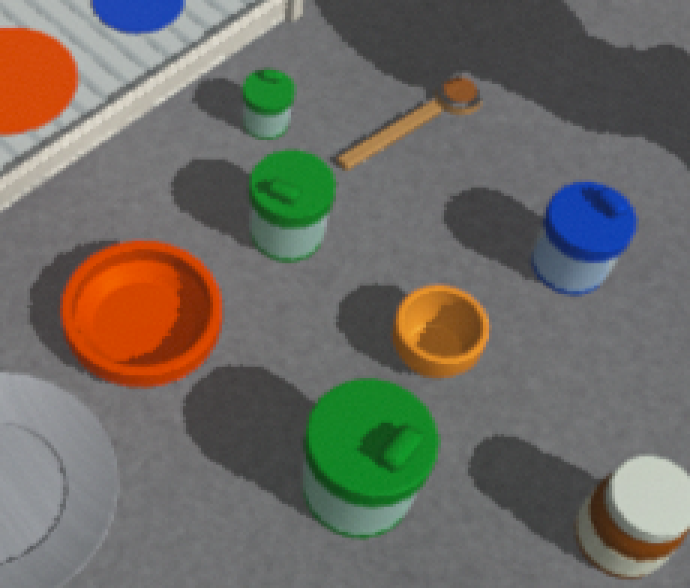

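The crop confirms the choice: the mid-sized green cup at crop (293,205) has the same lid size as the blue cup, while the big cup at (370,450) and the tiny one at (268,100) are decoys. I'm moving to view the large bowl.

step_arm --series '[[[-4,-1.8,0.4,0,0],[-9.2,-4.1,0.9,0,0],[-14.4,-6.5,1.4,0,0],[-19.6,-8.8,2,0,0],[-24.8,-11.2,2.5,0,0]]]'

```text
time_s: 0.72
tcp_pos: [389.9, 415.1, 207.6]
orientation: [[-0.955, 0.296, -0.0], [0.296, 0.955, -0.0], [0.0, -0.0, -1.0]]
contact_force: [0.3, 1.4, -0.1]
gripper_width: 91.1
grasp_force: 0.0
```

step_arm --series '[[[-5.2,-2.3,0.5,0,0],[-10.4,-4.7,1,0,0],[-15.6,-7,1.6,0,0],[-20.8,-9.4,2.1,0,0],[-26,-11.7,2.6,0,0]]]'

```text
time_s: 1.35
tcp_pos: [603.6, 226.2, 181.5]
orientation: [[-0.955, 0.296, -0.001], [0.296, 0.955, -0.0], [0.001, -0.0, -1.0]]
contact_force: [0.4, 1.0, -0.1]
gripper_width: 90.9
grasp_force: 0.0
```

step_arm --series '[[[-5,-2.3,0.5,-6,0],[-9,-4,0.9,-12,0],[-10.7,-4.8,1.1,-17.2,0],[-10.7,-4.8,1.1,-17.2,0],[-10.7,-4.8,1.1,-17.2,0]]]'

```text
time_s: 1.98
tcp_pos: [689.8, 150.7, 170.7]
orientation: [[-1.0, 0.002, -0.001], [0.002, 1.0, 0.0], [0.001, 0.0, -1.0]]
contact_force: [0.9, 0.5, -0.9]
gripper_width: 91.3
grasp_force: 0.0
```

```bash
cat > look.py <<'E'
from h import *
import sys
s=env.get_state();im=env.grab_frame("wrist");n=sys.argv[1]
cv2.imwrite(f"pics/{n}.png",im[:,:,::-1]);c=cam("wrist",s)
np.savez(f"{n}.npz",K=c[0],T=c[1])
print(s["time_s"],np.round(s["tcp_pos"],1),np.round(s["orientation"],3).tolist(),np.round(s["joints"],1),s["gripper_width"])
for col,z in zip(sys.argv[2::2],map(float,sys.argv[3::2])):
    for a,p,m,b in blobs(im,col,300):
        k,_=cv2.findContours(m.astype(np.uint8),cv2.RETR_EXTERNAL,cv2.CHAIN_APPROX_NONE);k=max(k,key=len)
        W=np.array([plane(c,q[0],z)[:2] for q in k],np.float32)
        (cx,cy),r=cv2.minEnclosingCircle(W)
        print(col,int(a),np.round(p,1),b.tolist(),"cen",np.round(plane(c,p,z),1),"circ",round(cx,1),round(cy,1),"r",round(r,1))
E
python3 look.py w1 red 36 brown 36
```

```text
1.975 [689.8 150.7 170.7] [[-1.0, 0.002, -0.001], [0.002, 1.0, 0.0], [0.001, 0.0, -1.0]] [  7.5  38.1  68.3   0.   73.6 -82.4] 91.33791778629077
red 542 [283.8 200.6] [263, 175, 41, 52] cen [706.3 175.9  36. ] circ 706.8 175.8 r 30.1
brown 820 [393.3  44.6] [381, 0, 45, 72] cen [563.6 269.5  36. ] circ 556.0 286.9 r 29.9
brown 2801 [430.8  27.3] [399, 0, 61, 61] cen [549.8 300.6  36. ] circ 550.6 298.9 r 26.7
brown 2558 [280.3 185. ] [242, 140, 63, 92] cen [690.4 172.2  36. ] circ 692.8 149.5 r 46.6
brown 925 [434.6 253.3] [415, 225, 34, 56] cen [763.6 333.9  36. ] circ 763.6 330.7 r 32.9
brown 804 [ 83.3 252.4] [68, 226, 34, 55] cen [762.1 -31.6  36. ] circ 764.1 -29.3 r 33.0
brown 3924 [388.6 298.7] [243, 288, 269, 19] cen [817.  291.6  36. ] circ 823.5 279.7 r 146.0
```

View pics/w1.png

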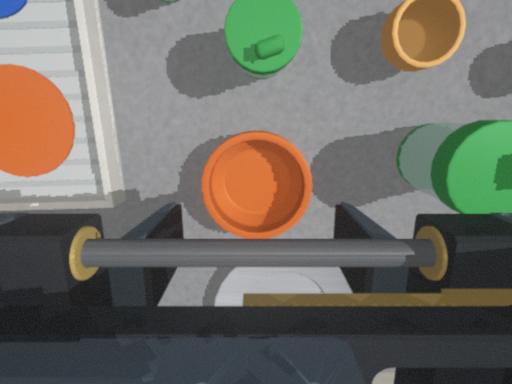

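```bash
sed -i 's/R={/R={"ora":[(2,140,60),(22,255,255)],/' h.py; python3 - <<'E'
from h import *
im=cv2.imread("pics/w1.png")[:,:,::-1].copy();z=np.load("w1.npz");c=(z["K"],z["T"])
tp=cv2.imread("pics/top0.png")[:,:,::-1].copy()
for I,cc,col in((im,c,"ora"),(im,c,"green"),(tp,cam("top"),"ora"),(tp,cam("top"),"green")):
    for a,p,m,b in blobs(I,col,300):
        k,_=cv2.findContours(m.astype(np.uint8),cv2.RETR_EXTERNAL,cv2.CHAIN_APPROX_NONE);k=max(k,key=len)
        for h in((11,36,46) if col=="ora" else (11,74)):
            W=np.array([plane(cc,q[0],h)[:2] for q in k],np.float32);(x,y),r=cv2.minEnclosingCircle(W)
            e=cv2.fitEllipse(W);print(col,int(a),np.round(p),b,h,"circ",round(x,1),round(y,1),round(r,1),"ell",np.round(e[0],1),np.round(e[1],1))
E
```

```text
ora 2982 [429.  28.] [398   0  63  62] 11 circ 544.3 312.2 29.4 ell [545.  312.1] [54.  57.7]
ora 2982 [429.  28.] [398   0  63  62] 36 circ 550.6 299.2 27.0 ell [551.3 299.1] [49.7 53.1]
ora 2982 [429.  28.] [398   0  63  62] 46 circ 553.2 294.0 26.1 ell [553.8 294. ] [48.  51.3]
ora 663 [393.  45.] [382   4  41  66] 11 circ 551.6 295.7 30.5 ell [525.4 350.5] [ 89.4 169.4]
ora 663 [393.  45.] [382   4  41  66] 36 circ 557.3 284.0 28.0 ell [533.3 334.5] [ 82.2 155.8]
ora 663 [393.  45.] [382   4  41  66] 46 circ 559.6 279.4 27.1 ell [536.4 328. ] [ 79.3 150.4]
ora 6735 [ 32. 123.] [  0  65  74 111] 11 circ 631.0 -92.7 55.4 ell [633.3 -79.8] [ 78.1 116.7]
ora 6735 [ 32. 123.] [  0  65  74 111] 36 circ 630.3 -73.2 50.9 ell [632.5 -61.4] [ 71.8 107.4]
ora 6735 [ 32. 123.] [  0  65  74 111] 46 circ 630.1 -65.4 49.1 ell [632.2 -54. ] [ 69.3 103.6]
ora 9309 [256. 185.] [202 131 110 108] 11 circ 698.7 148.0 59.5 ell [698.6 148.3] [116.6 117.4]
ora 9309 [256. 185.] [202 131 110 108] 36 circ 692.7 148.2 54.8 ell [692.5 148.4] [107.2 108. ]
ora 9309 [256. 185.] [202 131 110 108] 46 circ 690.3 
[... 878 characters left out ...]
 [623.5 -88.6] [105.2 105.9]
ora 1511 [314. 169.] [292 148  45  44] 46 circ 621.2 -87.5 53.4 ell [621.3 -87.5] [104.1 104.9]
green 875 [134. 149.] [117 133  35  34] 11 circ 684.7 360.7 45.6 ell [685.6 361.5] [82.1 87.8]
green 875 [134. 149.] [117 133  35  34] 74 circ 667.8 340.4 42.9 ell [668.6 341.2] [77.  82.5]
green 688 [376. 168.] [362 154  30  29] 11 circ 629.7 -246.5 37.2 ell [ 629.9 -246.6] [71.8 72.5]
green 688 [376. 168.] [362 154  30  29] 74 circ 616.1 -229.7 34.9 ell [ 616.3 -229.8] [67.4 68.1]
green 483 [211. 194.] [199 182  25  25] 11 circ 568.7 163.9 31.5 ell [568.8 164.1] [59.1 61.6]
green 483 [211. 194.] [199 182  25  25] 74 circ 558.8 155.6 29.6 ell [558.9 155.8] [55.5 57.9]
```

step_arm --series '[[[-0.1,-2.6,3,0,0.4],[-0.2,-5.3,6,0,0.4],[-0.2,-5.3,9,0,0.4],[-0.2,-5.3,12,0,0.4],[-0.2,-5.3,13.7,0,0.4]]]'

```text
time_s: 2.65
tcp_pos: [691.5, 97.9, 32.8]
orientation: [[-1.0, 0.001, -0.001], [0.001, 1.0, -0.0], [0.001, -0.0, -1.0]]
contact_force: [-0.2, 0.2, 0.7]
gripper_width: 54.5
grasp_force: 0.0
```

step_arm --series '[[[0,0,0,0,0.4],[0,0,0,0,1],[0,0,0,0,1],[0,0,0,0,1],[0,0,0,0,1]]]'

```text
time_s: 3.28
tcp_pos: [692.6, 97.2, 34.3]
orientation: [[-1.0, 0.001, 0.0], [0.001, 1.0, 0.0], [-0.0, 0.0, -1.0]]
contact_force: [0.6, 0.9, 1.3]
gripper_width: 17.5
grasp_force: 0.6
```

step_arm --series '[[[0,0,0,0,1],[0,0,0,0,1],[0,0,-1,0,1],[0,0,-2.5,0,1],[0,0,-4,0,1]]]'

```text
time_s: 3.9
tcp_pos: [692.6, 97.2, 75.3]
orientation: [[-1.0, 0.001, 0.0], [0.001, 1.0, -0.0], [-0.0, -0.0, -1.0]]
contact_force: [0.5, -0.1, -2.0]
gripper_width: 11.1
grasp_force: 31.3
```

```bash
python3 look.py w2 ora 70
```

```text
3.9 [692.6  97.2  75.3] [[-1.0, 0.001, 0.0], [0.001, 1.0, -0.0], [-0.0, -0.0, -1.0]] [  3.1  43.4  74.1  -0.   62.6 -86.9] 11.142620956746859
ora 8004 [ 28.  124.6] [0, 42, 68, 156] cen [631.1 -21.3  70. ] circ 631.0 -35.2 r 39.7
ora 13499 [355.4 189.7] [249, 139, 200, 100] cen [665.5 149.4  70. ] circ 690.0 147.5 r 55.9
ora 1761 [403.4 283.4] [378, 267, 60, 40] cen [722.2 182.   70. ] circ 720.8 183.9 r 18.7
```

View pics/w2.png

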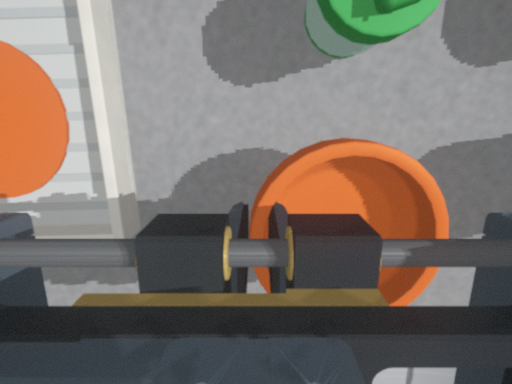

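The wrist view shows the large bowl pinched at its -y wall, with the rim spanning (249–449, 139–), and the green cup is clear. I'm carrying it to the orange pad.

step_arm --series '[[[0.5,-2,-1.5,0,1],[1.8,-6.5,-3,0,1],[3.2,-11.5,-3,0,1],[4.5,-16.5,-3,0,1],[5.6,-21,-3,0,1]]]'

```text
time_s: 4.58
tcp_pos: [635.3, -115.4, 104.6]
orientation: [[-1.0, 0.001, 0.0], [0.001, 1.0, -0.0], [-0.0, -0.0, -1.0]]
contact_force: [0.5, -0.1, -1.3]
gripper_width: 11.7
grasp_force: 31.3
```

step_arm --series '[[[0.6,-2.8,0,0,1],[0.6,-2.8,1.5,0,1],[0.6,-2.8,3.5,0,1],[0.6,-2.8,4.8,0,1],[0.6,-2.8,5.4,0,1]]]'

```text
time_s: 5.2
tcp_pos: [630.0, -140.4, 49.2]
orientation: [[-1.0, 0.0, -0.001], [0.0, 1.0, 0.0], [0.001, 0.0, -1.0]]
contact_force: [0.2, 0.5, -1.3]
gripper_width: 12.0
grasp_force: 31.3
```

```bash
python3 look.py w3 ora 47; python3 - <<'E'
from h import *
im=env.grab_frame("top");cv2.imwrite("pics/t1.png",im[:,:,::-1])
E
```

```text
5.2 [ 630.  -140.4   49.2] [[-1.0, 0.0, -0.001], [0.0, 1.0, 0.0], [0.001, 0.0, -1.0]] [ -17.9   41.8   83.6    0.    54.7 -107.9] 12.006776617528502
ora 14624 [349.4 187.6] [247, 134, 201, 105] cen [601.  -92.4  47. ] circ 618.0 -91.3 r 56.1
ora 1760 [403.3 283.4] [378, 267, 60, 40] cen [657.6 -57.3  47. ] circ 656.0 -55.4 r 18.2
```

View pics/w3.png

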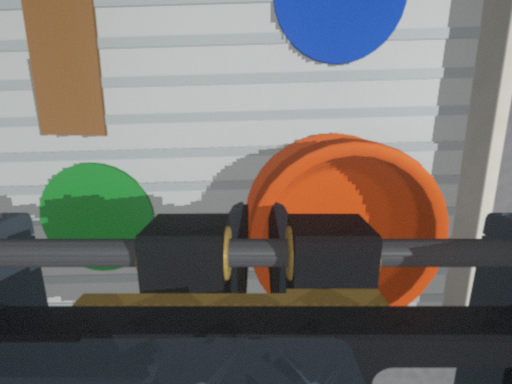

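```bash
python3 - <<'E'
from h import *
z=np.load("w3.npz");c=(z["K"],z["T"])
for p,h in(((447,225),51),((355,141),51),((247,215),11),((325,134),11)): print(p,h,np.round(plane(c,p,h),1))
B=[b for b in blobs(cv2.imread("pics/w3.png")[:,:,::-1].copy(),"green",500)]
for a,p,m,b in B: print("green",p,b,plane(c,p,11), plane(c,(b[0],p[1]),11),plane(c,(b[0]+b[2],p[1]),11))
for X in((629,-91),): 
  print([np.round(proj(c,(X[0]+56*np.cos(t),X[1]+56*np.sin(t),11))) for t in(-1.57,3.14)])
E
```

```text
(447, 225) 51 [620.4 -40.3  51. ]
(355, 141) 51 [576.2 -92.7  51. ]
(247, 215) 11 [ 628.6 -148.2   11. ]
(325, 134) 11 [575.2 -99.   11. ]
green [ 93.94977822 204.29174417] [ 40 163 114  76] [ 621.14924996 -249.45389044   11.        ] [ 621.16884217 -285.17883267   11.        ] [ 621.12744356 -209.69154587   11.        ]
[array([249., 216.]), array([338., 130.])]
```

step_arm --series '[[[0,0,0.2,0,1],[0,0,0.4,0,1],[0,0,0.4,0,1],[0,0,0.4,0,0.7],[0,0,0.4,0,0.65]]]'

```text
time_s: 5.92
tcp_pos: [630.3, -140.7, 46.0]
orientation: [[-1.0, 0.001, -0.0], [0.001, 1.0, 0.0], [0.0, 0.0, -1.0]]
contact_force: [-0.5, -0.2, -0.2]
gripper_width: 28.6
grasp_force: 0.0
```

step_arm --series '[[[0,0,0,0,0.65],[0,0,0,0,0.65],[0,0,-2,0,0.65],[0,0,-6,0,0.5],[0,0,-11,0,0]]]'

```text
time_s: 6.55
tcp_pos: [629.7, -140.6, 156.3]
orientation: [[-1.0, 0.001, -0.002], [0.001, 1.0, 0.001], [0.002, 0.001, -1.0]]
contact_force: [0.9, -0.2, 0.8]
gripper_width: 49.0
grasp_force: 0.0
```

```bash
python3 look.py w4 ora 47; python3 - <<'E'
from h import *
im=env.grab_frame("scene");cv2.imwrite("pics/s1.png",im[:,:,::-1])
for a,p,m,b in blobs(im,"ora",1000):print(p,b,plane(cam("scene"),p,35))
E
```

```text
6.55 [ 629.7 -140.6  156.3] [[-1.0, 0.001, -0.002], [0.001, 1.0, 0.001], [0.002, 0.001, -1.0]] [ -17.9   34.3   78.9    0.    66.9 -107.9] 49.01923322236119
ora 9856 [309.  180.9] [251, 128, 123, 111] cen [620.5 -95.4  47. ] circ 629.3 -94.0 r 57.1
[253.36028603  11.89053905] [201   0 105  37] [ 136.50767335 -486.043164     35.        ]
[39.53626943 46.17746114] [ 8 25 67 44] [ 709.00774627 -761.07068302   35.        ]
[200.95604396 174.17637363] [177 151  49  47] [632.8230006  -84.70261004  35.        ]
```

View pics/w4.png

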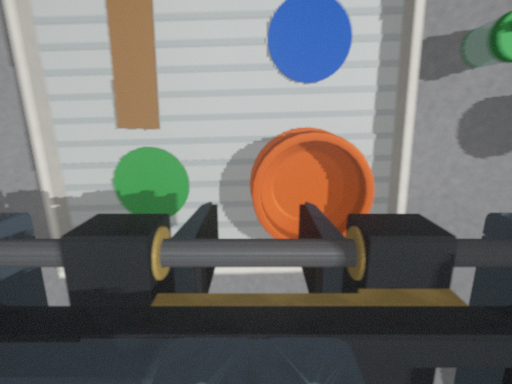

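step_arm --series '[[[0.5,3,-1,0,0],[1.5,8.5,-1.4,0,0],[2.5,14,-1.4,0,0],[3.5,19.5,-1.4,0,0],[4.5,25,-1.4,0,0]]]'

```text
time_s: 7.28
tcp_pos: [584.9, 110.9, 169.7]
orientation: [[-1.0, 0.001, 0.0], [0.001, 1.0, 0.0], [-0.0, 0.0, -1.0]]
contact_force: [1.0, 0.1, 0.6]
gripper_width: 91.5
grasp_force: 0.0
```

step_arm --series '[[[1,5.5,0,0,0],[2,11,0,0,0],[3,16,0,0,0],[3.3,18.7,0,0,0],[3.3,18.7,0,0,0]]]'

```text
time_s: 7.9
tcp_pos: [552.0, 298.1, 169.5]
orientation: [[-1.0, -0.002, -0.0], [-0.002, 1.0, 0.0], [0.0, 0.0, -1.0]]
contact_force: [0.2, 0.8, -0.0]
gripper_width: 91.5
grasp_force: 0.0
```

```bash
python3 look.py w5 ora 46 blue 74; python3 - <<'E'
from h import *
z=np.load("w4.npz");c=(z["K"],z["T"])
for p in((373,188),(258,188),(318,133)): print(np.round(plane(c,p,47),1))
t=cam("top");im=env.grab_frame("top");cv2.imwrite("pics/t2.png",im[:,:,::-1])
for a,p,m,b in blobs(im,"ora",300):
    k,_=cv2.findContours(m.astype(np.uint8),0,1);k=max(k,key=len)
    W=np.array([plane(t,q[0],47 if p[0]>250 else 46)[:2] for q in k],np.float32);print(p,b,cv2.minEnclosingCircle(W))
E
```

```text
7.9 [552.  298.1 169.5] [[-1.0, -0.002, -0.0], [-0.002, 1.0, 0.0], [0.0, 0.0, -1.0]] [ 22.9  32.1  81.    0.   66.9 -67.2] 91.51262122068763
blue 4984 [270.7  36.1] [233, 0, 77, 78] cen [428.  306.9  74. ] circ 427.9 306.9 r 29.9
[627.  -37.8  47. ]
[ 627. -141.   47.]
[578.4 -89.5  47. ]
[314.2434128  167.49560853] [292 145  45  47] ((625.1142578125, -88.87752532958984), 57.606040954589844)
```

View pics/w5.png

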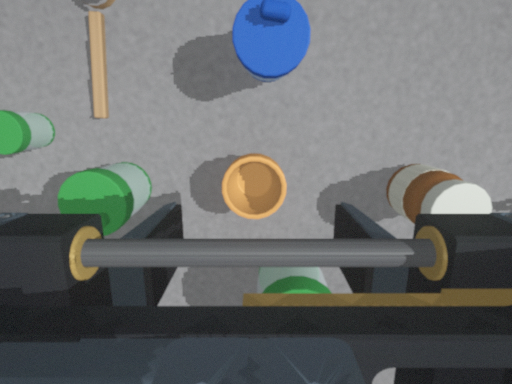

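```bash
python3 - <<'E'
from h import *
R["ora"]=[(2,100,60),(26,255,255)]
z=np.load("w5.npz");c=(z["K"],z["T"]);im=cv2.imread("pics/w5.png")[:,:,::-1].copy()
for a,p,m,b in blobs(im,"ora",200):
    k,_=cv2.findContours(m.astype(np.uint8),0,1);k=max(k,key=len)
    W=np.array([plane(c,q[0],46)[:2] for q in k],np.float32);print(p,b,cv2.minEnclosingCircle(W))
print(plane(c,(254.5,188),46),plane(c,(222,188),46),plane(c,(287,188),46))
E
```

```text
[253.58081271 186.0852429 ] [222 154  64  65] ((551.8007202148438, 293.7834777832031), 31.543731689453125)
[421.87400794 190.50892857] [404 171  57  51] ((561.6602783203125, 464.618408203125), 28.883346557617188)
[ 81.38346728 253.09873708] [ 69 226  32  55] ((621.021484375, 124.29235076904297), 31.100954055786133)
[434.94061758 253.59263658] [416 226  32  55] ((620.3569946289062, 471.36346435546875), 31.101348876953125)
[387.41139241 298.55916346] [243 288 269  19] ((678.2063598632812, 422.50689697265625), 140.2692413330078)
[552.98701127 294.31390097  46.        ] [553.07095454 263.56052373  46.        ] [552.90307336 325.06531188  46.        ]
```

step_arm --series '[[[0,-0.2,2,0,0],[0,-0.3,6,0,0],[0,-0.3,10,0,0],[0,-0.3,11.8,0,0.2],[0,-0.3,11.8,0,0.6]]]'

```text
time_s: 8.62
tcp_pos: [552.4, 292.5, 51.3]
orientation: [[-1.0, 0.001, -0.002], [0.001, 1.0, -0.001], [0.002, -0.001, -1.0]]
contact_force: [0.3, -0.2, 0.3]
gripper_width: 73.9
grasp_force: 0.0
```

step_arm --series '[[[0,0,0,0,0.6],[0,0,0,0,0.6],[0,0,-1,0,0.6],[0,0,-3,0,0.6],[0,0,-6,0,0.6]]]'

```text
time_s: 9.25
tcp_pos: [552.2, 293.2, 113.0]
orientation: [[-1.0, 0.0, -0.001], [0.0, 1.0, -0.0], [0.001, -0.0, -1.0]]
contact_force: [0.5, 0.4, 0.4]
gripper_width: 61.1
grasp_force: 30.0
```

step_arm --series '[[[-0.4,-1.5,-4,0,0.6],[-1.2,-6,-5,0,0.6],[-2.2,-11,-5,0,0.6],[-3.2,-16,-5,0,0.6],[-4.2,-21,-5,0,0.6]]]'

```text
time_s: 9.88
tcp_pos: [594.7, 81.7, 163.1]
orientation: [[-1.0, 0.0, 0.001], [0.0, 1.0, 0.0], [-0.001, 0.0, -1.0]]
contact_force: [0.8, 0.6, -0.7]
gripper_width: 60.4
grasp_force: 30.0
```

step_arm --series '[[[-1,-5,0,0,0.6],[-2,-10,0,0,0.6],[-3,-14.5,0,0,0.6],[-3.5,-17.4,0,0,0.6],[-3.5,-17.4,1.5,0,0.6]]]'

```text
time_s: 10.5
tcp_pos: [630.4, -93.0, 148.4]
orientation: [[-1.0, 0.003, 0.003], [0.003, 1.0, -0.001], [-0.003, -0.001, -1.0]]
contact_force: [0.3, 0.3, -1.0]
gripper_width: 60.9
grasp_force: 30.0
```

step_arm --series '[[[0,0,0.5,0,0.6],[0,0,1,0,0.6],[0,0,1,0,0.6]]]'

```text
time_s: 10.88
tcp_pos: [629.1, -90.0, 136.8]
orientation: [[-1.0, -0.0, -0.001], [-0.0, 1.0, 0.0], [0.001, 0.0, -1.0]]
contact_force: [0.2, -0.2, -1.1]
gripper_width: 60.8
grasp_force: 30.0
```

```bash
python3 look.py w6 ora 47
```

```text
10.875 [629.1 -90.  136.8] [[-1.0, -0.0, -0.001], [-0.0, 1.0, 0.0], [0.001, 0.0, -1.0]] [ -13.5   34.8   81.5    0.    63.7 -103.5] 60.79712895114029
ora 10377 [255.7 186.7] [192, 129, 129, 109] cen [620.7 -92.4  47. ] circ 630.5 -90.1 r 57.4
ora 351 [258.7 272.3] [225, 268, 68, 13] cen [699.3 -89.7  47. ] circ 695.0 -89.9 r 29.8
```

View pics/w6.png

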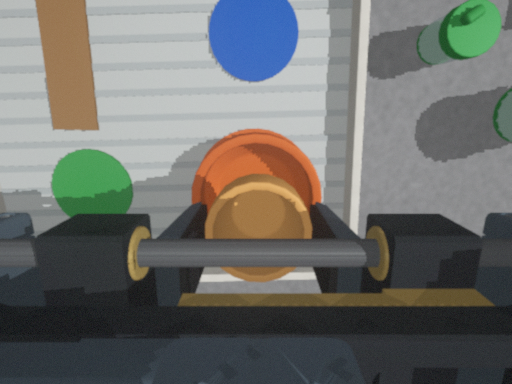

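The view shows the small bowl held at (259,228), directly over the large bowl with its rim at (195–321). I'm lowering and releasing it.

step_arm --series '[[[0,0,2,0,0.6],[0,0,4,0,0.6],[0,0,5.8,0,0.6],[0,0,6.5,0,0.6],[0,0,6.7,0,0.6]]]'

```text
time_s: 11.55
tcp_pos: [629.2, -90.6, 70.3]
orientation: [[-1.0, 0.001, -0.0], [0.001, 1.0, 0.0], [0.0, 0.0, -1.0]]
contact_force: [-9.3, 3.1, 20.5]
gripper_width: 61.2
grasp_force: 30.0
```

step_arm --series '[[[0,0,0.1,0,0.6],[0,0,0.1,0,0.6]]]'

```text
time_s: 11.8
tcp_pos: [629.3, -90.6, 70.3]
orientation: [[-1.0, 0.0, 0.0], [0.0, 1.0, -0.0], [-0.0, -0.0, -1.0]]
contact_force: [-7.2, 1.7, 14.9]
gripper_width: 60.9
grasp_force: 30.0
```

step_arm --series '[[[0,0,0,0,0.2],[0,0,0,0,0.2],[0,0,-3,0,0.1],[0,0,-7,0,0],[0,0,-10,0,0]]]'

```text
time_s: 12.42
tcp_pos: [629.8, -90.9, 170.6]
orientation: [[-1.0, 0.001, 0.001], [0.001, 1.0, -0.0], [-0.001, -0.0, -1.0]]
contact_force: [0.1, -0.1, -0.8]
gripper_width: 90.8
grasp_force: 0.0
```

```bash
python3 look.py w7 ora 63; python3 - <<'E'
from h import *
im=env.grab_frame("scene")[130:230,140:310]
w=cv2.imread("pics/w7.png")[90:270,130:400,::-1]
cv2.imwrite("pics/c7.png",np.hstack([cv2.resize(im,(510,300)),cv2.resize(w,(285,300))])[:,:,::-1])
E
```

```text
12.425 [629.8 -90.9 170.6] [[-1.0, 0.001, 0.001], [0.001, 1.0, -0.0], [-0.001, -0.0, -1.0]] [ -13.6   32.7   79.6   -0.    67.7 -103.6] 90.84284942782308
ora 6677 [255.9 182.4] [200, 127, 115, 112] cen [621.9 -93.2  63. ] circ 626.1 -92.3 r 52.9
ora 2155 [263.  190.1] [230, 160, 60, 59] cen [628.9 -86.9  63. ] circ 628.5 -89.8 r 26.9
```

View pics/c7.png

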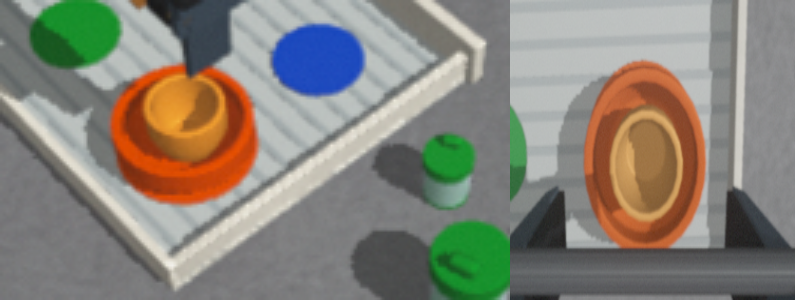

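Both views show the small bowl upright and centred in the large one. Next is the green cup.

step_arm --series '[[[1,3,-0.5,0,0],[2.6,9,-1,0,0],[4.2,15,-1,0,0],[5.8,20.5,-1,0,0],[6.9,24.7,-1,0,0]]]'

```text
time_s: 13.15
tcp_pos: [559.4, 158.3, 178.5]
orientation: [[-1.0, -0.0, -0.001], [-0.0, 1.0, 0.0], [0.001, 0.0, -1.0]]
contact_force: [0.9, 0.2, 0.3]
gripper_width: 91.3
grasp_force: 0.0
```

step_arm --series '[[[0,0,0,0,0],[0,0,0,0,0]]]'

```text
time_s: 13.4
tcp_pos: [560.5, 156.0, 178.5]
orientation: [[-1.0, 0.0, -0.0], [0.0, 1.0, -0.0], [0.0, -0.0, -1.0]]
contact_force: [0.2, -1.1, 0.2]
gripper_width: 91.5
grasp_force: 0.0
```

```bash
python3 look.py w8 green 74; python3 - <<'E'
from h import *
from scipy.optimize import least_squares
c=cam("top");im=env.grab_frame("top")
for a,p,m,b in blobs(im,"blue",200)+blobs(im,"green",200): print(p,b)
E
```

```text
13.4 [560.5 156.  178.5] [[-1.0, 0.0, -0.0], [0.0, 1.0, -0.0], [0.0, -0.0, -1.0]] [  9.7  28.1  87.1  -0.   64.8 -80.3] 91.46554001836648
green 1480 [162.3 122.4] [141, 102, 44, 42] cen [500.5  75.5  74. ] circ 500.9 75.6 r 18.3
green 3393 [256.5 190.7] [224, 158, 66, 66] cen [559.3 154.2  74. ] circ 559.9 154.2 r 29.9
[315.80627558 223.04502046] [301 208  31  31]
[376.14264487 168.23922734] [362 154  30  29]
[249.25870647 220.07960199] [242 212  16  17]
```

View pics/w8.png

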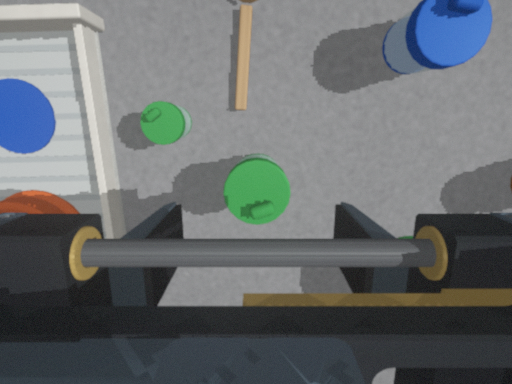

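step_arm --series '[[[0,-0.05,2.5,0,0],[0,-0.05,6.5,0,0],[0,-0.05,10.3,0,0],[0,-0.05,11.3,0,0.2],[0,-0.05,11.3,0,0.6]]]'

```text
time_s: 14.12
tcp_pos: [560.7, 155.2, 66.1]
orientation: [[-1.0, 0.001, -0.0], [0.001, 1.0, -0.0], [0.0, -0.0, -1.0]]
contact_force: [-0.5, -0.1, 0.0]
gripper_width: 74.1
grasp_force: 0.0
```

step_arm --series '[[[0,0,0,0,0.6],[0,0,0,0,0.6],[0,0,-1,0,0.6],[0,0,-3.5,0,0.6],[0,0,-7,0,0.6]]]'

```text
time_s: 14.75
tcp_pos: [560.0, 155.7, 136.9]
orientation: [[-1.0, 0.001, -0.001], [0.001, 1.0, -0.0], [0.001, -0.0, -1.0]]
contact_force: [0.2, -0.3, -0.4]
gripper_width: 59.3
grasp_force: 30.0
```

step_arm --series '[[[-0.4,-2,-2,0,0.6],[-1.4,-7.5,-3,0,0.6],[-2.4,-13,-3,0,0.6],[-3.4,-19,-3,0,0.6],[-4.4,-25,-3,0,0.6]]]'

```text
time_s: 15.38
tcp_pos: [604.5, -96.1, 167.0]
orientation: [[-1.0, 0.0, 0.001], [0.0, 1.0, -0.0], [-0.001, -0.0, -1.0]]
contact_force: [1.3, 0.6, -0.8]
gripper_width: 59.5
grasp_force: 30.0
```

step_arm --series '[[[-1,-5.5,0,0,0.6],[-1.9,-10.5,0,0,0.6],[-2.5,-14.2,0,0,0.6],[-2.6,-15.2,1.5,0,0.6],[-2.6,-15.2,4,0,0.6]]]'

```text
time_s: 16.0
tcp_pos: [630.5, -246.8, 126.2]
orientation: [[-1.0, 0.001, 0.001], [0.001, 1.0, -0.001], [-0.001, -0.001, -1.0]]
contact_force: [-0.4, 0.8, -1.0]
gripper_width: 59.3
grasp_force: 30.0
```

step_arm --series '[[[0,0,2,0,0.6],[0,0,2.5,0,0.6],[0,0,2.5,0,0.6]]]'

```text
time_s: 16.38
tcp_pos: [630.3, -245.8, 101.2]
orientation: [[-1.0, 0.0, -0.0], [0.0, 1.0, 0.0], [0.0, 0.0, -1.0]]
contact_force: [0.1, -0.1, -0.1]
gripper_width: 59.1
grasp_force: 30.0
```

```bash
python3 look.py w9 green 11
```

```text
16.375 [ 630.3 -245.8  101.2] [[-1.0, 0.0, -0.0], [0.0, 1.0, 0.0], [0.0, 0.0, -1.0]] [ -26.4   40.1   76.8    0.    63.2 -116.4] 59.06831218116733
green 6526 [256.1 203.6] [202, 153, 113, 86] cen [ 636.6 -247.7   11. ] circ 646.3 -246.2 r 52.7
green 1862 [257.9 277.6] [211, 267, 95, 26] cen [ 705.9 -246.3   11. ] circ 696.5 -246.1 r 41.9
```

View pics/w9.png

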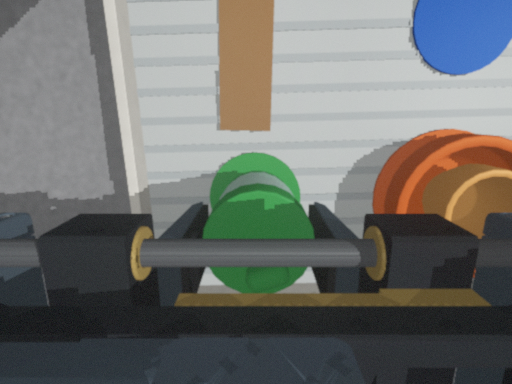

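step_arm --series '[[[0,0,1,0,0.6],[0,0,1.9,0,0.6],[0,0,2.3,0,0.6],[0,0,2.4,0,0.6],[0,0,2.4,0,0.6]]]'

```text
time_s: 17.05
tcp_pos: [630.3, -246.6, 77.9]
orientation: [[-1.0, 0.001, 0.001], [0.001, 1.0, -0.001], [-0.001, -0.001, -1.0]]
contact_force: [-5.1, -0.0, 15.6]
gripper_width: 59.9
grasp_force: 30.0
```

step_arm --series '[[[0,0,0,0,0.2],[0,0,0,0,0.1],[0,0,-3,0,0],[0,0,-7,0,0],[0,0,-10,0,0]]]'

```text
time_s: 17.68
tcp_pos: [630.5, -246.4, 178.3]
orientation: [[-1.0, 0.001, 0.001], [0.001, 1.0, -0.0], [-0.001, -0.0, -1.0]]
contact_force: [1.2, -0.0, -0.3]
gripper_width: 91.8
grasp_force: 0.0
```

```bash
python3 look.py w10 green 85; python3 - <<'E'
from h import *
z=np.load("w10.npz");c=(z["K"],z["T"])
im=cv2.imread("pics/w10.png")[:,:,::-1].copy()
B=max(blobs(im,"green",300),key=lambda b:b[0]);print(B[3])
s=env.grab_frame("scene");
for a,p,m,b in blobs(s,"green",200):print(p,b,plane(cam("scene"),p,75))
E
```

```text
17.675 [ 630.5 -246.4  178.3] [[-1.0, 0.001, 0.001], [0.001, 1.0, -0.0], [-0.001, -0.0, -1.0]] [ -26.4   35.3   72.7    0.    71.9 -116.4] 91.8202818209015
green 4470 [256.7 186. ] [222, 144, 70, 83] cen [ 622.4 -248.    85. ] circ 622.8 -248.0 r 35.6
[222 144  70  83]
[161.07708779 122.14132762] [148 111  26  23] [ 626.9533635  -245.55671747   75.        ]
[164.51528384 144.86026201] [150 132  30  21] [ 660.88348822 -180.4193243    75.        ]
[289.01304348 182.51304348] [281 175  17  16] [516.75673208  85.45250687  75.        ]
[323.21957187 307.71987768] [301 285  46  46] [661.21539719 333.86112408  75.        ]
```

step_arm --series '[[[0.9,2.5,-0.5,0,0],[2.8,7.7,-0.5,0,0],[4.8,13,-0.5,0,0],[6.7,18.2,-0.5,0,0],[8.6,23.4,-0.5,0,0]]]'

```text
time_s: 18.4
tcp_pos: [543.3, -10.7, 181.2]
orientation: [[-1.0, 0.001, -0.001], [0.001, 1.0, 0.0], [0.001, 0.0, -1.0]]
contact_force: [1.8, 1.1, -0.3]
gripper_width: 91.0
grasp_force: 0.0
```

step_arm --series '[[[1.9,5.2,0,0,0],[3.9,10.5,0,0,0],[5.8,15.7,0,0,0],[7.7,20.9,0,0,0],[9.6,26.1,0,0,0]]]'

```text
time_s: 19.02
tcp_pos: [447.5, 250.3, 181.3]
orientation: [[-1.0, 0.001, -0.001], [0.001, 1.0, -0.0], [0.001, -0.0, -1.0]]
contact_force: [0.6, 0.4, -0.3]
gripper_width: 91.2
grasp_force: 0.0
```

step_arm --series '[[[1.7,4.5,0,0,0],[2.2,5.9,0,0,0],[2.2,5.9,0,0,0],[2.2,5.9,0,0,0]]]'

```text
time_s: 19.52
tcp_pos: [427.0, 306.8, 181.7]
orientation: [[-1.0, 0.001, -0.0], [0.001, 1.0, -0.0], [0.0, -0.0, -1.0]]
contact_force: [0.2, 0.3, 0.3]
gripper_width: 91.2
grasp_force: 0.0
```

```bash
python3 look.py w11 blue 74
```

```text
19.525 [427.  306.8 181.7] [[-1.0, 0.001, -0.0], [0.001, 1.0, -0.0], [0.0, -0.0, -1.0]] [ 29.2  23.8  94.7  -0.   61.5 -60.7] 91.17708725593678
blue 3353 [259.1 188.7] [227, 156, 65, 66] cen [424.7 307.3  74. ] circ 425.3 307.7 r 30.2
```

step_arm --series '[[[0.15,0.15,2.5,0,0],[0.15,0.15,6.5,0,0],[0.15,0.15,10.5,0,0],[0.15,0.15,11.6,0,0.2],[0.15,0.15,11.6,0,0.6]]]'

```text
time_s: 20.2
tcp_pos: [425.4, 308.8, 66.1]
orientation: [[-1.0, 0.001, -0.001], [0.001, 1.0, -0.0], [0.001, -0.0, -1.0]]
contact_force: [0.4, 0.3, 0.9]
gripper_width: 74.0
grasp_force: 0.0
```

step_arm --series '[[[0,0,0,0,0.6],[0,0,0,0,0.6],[0,0,-1,0,0.6],[0,0,-3.5,0,0.6],[0,0,-7.5,0,0.6]]]'

```text
time_s: 20.82
tcp_pos: [424.5, 309.1, 141.9]
orientation: [[-1.0, 0.001, -0.001], [0.001, 1.0, -0.001], [0.001, -0.001, -1.0]]
contact_force: [-0.2, 0.0, -1.9]
gripper_width: 59.4
grasp_force: 30.0
```

step_arm --series '[[[-0.4,-2,-2,0,0.6],[-1.4,-7.5,-2.5,0,0.6],[-2.4,-13,-2.5,0,0.6],[-3.4,-19,-2.5,0,0.6],[-4.4,-25,-2.5,0,0.6]]]'

```text
time_s: 21.45
tcp_pos: [469.1, 57.6, 166.9]
orientation: [[-1.0, 0.0, 0.001], [0.0, 1.0, 0.0], [-0.001, 0.0, -1.0]]
contact_force: [1.6, -0.3, -1.0]
gripper_width: 59.4
grasp_force: 30.0
```

step_arm --series '[[[-1,-5.5,0,0,0.6],[-1.9,-10.5,0,0,0.6],[-2.5,-14.2,0,0,0.6],[-2.6,-15.1,1.5,0,0.6],[-2.6,-15.1,4,0,0.6]]]'

```text
time_s: 22.08
tcp_pos: [495.2, -92.1, 126.1]
orientation: [[-1.0, 0.002, 0.002], [0.002, 1.0, -0.0], [-0.002, -0.0, -1.0]]
contact_force: [0.1, 0.6, -1.2]
gripper_width: 59.5
grasp_force: 30.0
```

step_arm --series '[[[0,0,2,0,0.6],[0,0,2.5,0,0.6],[0,0,2.5,0,0.6]]]'

```text
time_s: 22.45
tcp_pos: [494.8, -91.2, 101.1]
orientation: [[-1.0, 0.0, -0.0], [0.0, 1.0, 0.0], [0.0, 0.0, -1.0]]
contact_force: [1.2, 0.3, -0.4]
gripper_width: 59.2
grasp_force: 30.0
```

```bash
python3 look.py w12 blue 11; python3 - <<'E'
from h import *
z=np.load("w12.npz");c=(z["K"],z["T"])
m=mask(cv2.imread("pics/w12.png")[:,:,::-1].copy(),"blue")
for r in range(150,200,6):
    x=np.flatnonzero(m[r]);
    if len(x):print(r,x.min(),x.max())
print([np.round(proj(c,(494.5+38*np.cos(t),-91.9+38*np.sin(t),11))) for t in(-1.57,1.57,3.14)])
E
```

```text
22.45 [494.8 -91.2 101.1] [[-1.0, 0.0, -0.0], [0.0, 1.0, 0.0], [0.0, 0.0, -1.0]] [ -17.3   29.1  102.5    0.    48.5 -107.3] 59.169551171494405
blue 6446 [256.3 203.7] [202, 153, 113, 86] cen [501.1 -93.1  11. ] circ 510.8 -91.6 r 52.7
blue 1968 [257.6 277.8] [209, 267, 98, 26] cen [570.6 -92.   11. ] circ 561.4 -92.0 r 43.2
156 239 270
162 228 281
168 221 287
174 217 292
180 214 295
186 212 297
192 211 298
198 210 299
[array([212., 196.]), array([303., 196.]), array([258., 151.])]
```

Alignment is within about 1–2 mm. I'm lowering, releasing and heading for the spoon.

step_arm --series '[[[0,-0.05,1,0,0.6],[0,-0.1,1.9,0,0.6],[0,-0.1,2.3,0,0.6],[0,-0.1,2.35,0,0.6],[0,-0.1,2.35,0,0.6]]]'

```text
time_s: 23.12
tcp_pos: [495.1, -93.2, 77.7]
orientation: [[-1.0, 0.0, 0.001], [0.0, 1.0, -0.001], [-0.001, -0.001, -1.0]]
contact_force: [-1.9, -4.2, 9.7]
gripper_width: 59.4
grasp_force: 30.0
```

step_arm --series '[[[0,0,0,0,0.2],[0,0,0,0,0.1],[0,0,-3,0,0],[0,0,-7,0,0],[0,0,-10,0,0]]]'

```text
time_s: 23.75
tcp_pos: [494.9, -92.7, 178.7]
orientation: [[-1.0, 0.001, 0.0], [0.001, 1.0, -0.0], [-0.0, -0.0, -1.0]]
contact_force: [0.5, -0.2, -0.2]
gripper_width: 91.2
grasp_force: 0.0
```

step_arm --series '[[[1,4,0,0,0],[2.5,9.5,0,0,0],[4.2,15,0,0,0],[6,20,0,0,0],[7.5,23.4,0,0,0]]]'

```text
time_s: 24.38
tcp_pos: [419.0, 143.2, 177.4]
orientation: [[-1.0, -0.0, -0.0], [-0.0, 1.0, 0.0], [0.0, 0.0, -1.0]]
contact_force: [0.5, -0.5, -0.7]
gripper_width: 91.1
grasp_force: 0.0
```

step_arm --series '[[[0,0,2,0,0],[0,0,3,0,0],[0,0,3,0,0]]]'

```text
time_s: 24.75
tcp_pos: [419.7, 141.0, 146.9]
orientation: [[-1.0, 0.001, -0.002], [0.001, 1.0, -0.0], [0.002, -0.0, -1.0]]
contact_force: [-0.2, 0.5, -0.3]
gripper_width: 90.7
grasp_force: 0.0
```

```bash
python3 look.py w13
```

```text
24.75 [419.7 141.  146.9] [[-1.0, 0.001, -0.002], [0.001, 1.0, -0.0], [0.002, -0.0, -1.0]] [ 10.8  21.  107.9   0.   51.2 -79.1] 90.69420328541712
```

View pics/w13.png

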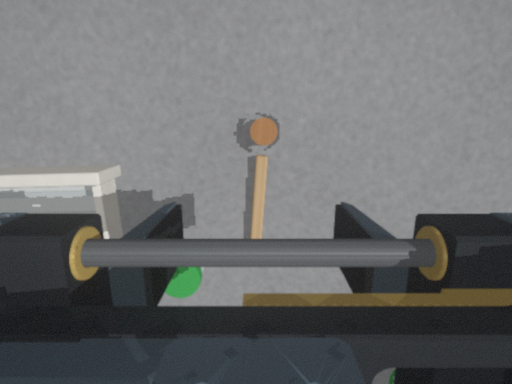

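```bash
python3 - <<'E'
from h import *
R["w"]=[(5,70,70),(26,255,255)]
for n in("w13","w5","w8"):
    z=np.load(n+".npz");c=(z["K"],z["T"]);im=cv2.imread(f"pics/{n}.png")[:,:,::-1].copy()
    for a,p,m,b in blobs(im,"w",150):
        W=np.array([plane(c,q[::-1],10)[:2] for q in np.argwhere(m)],np.float32)
        if W[:,0].max()>490 or W[:,1].max()>180 or W[:,1].min()<110: continue
        v=cv2.fitLine(W,cv2.DIST_L2,0,.01,.01).ravel();u=(W-W.mean(0))@v[:2]
        print(n,int(a),p,b,np.round(W.mean(0),1),"ang",np.degrees(np.arctan2(v[1],v[0])),"ends",np.round(W.mean(0)+v[:2]*u.min(),1),np.round(W.mean(0)+v[:2]*u.max(),1))
E
```

```text
w13 614 [263.3485342  131.10260586] [250 117  28  28] [368.4 145.6] ang 88.87004 ends [368.1 132.9] [368.6 158.6]
w13 920 [258.40108696 196.1423913 ] [250 155  18  84] [432.7 140.8] ang -4.146113 ends [390.9 143.9] [477.4 137.6]
w5 1523 [98.12475378 63.92974393] [ 89  12  19 106] [438.9 142.2] ang -4.105179 ends [392.9 145.5] [488.7 138.6]
w8 1189 [242.97140454  56.25820017] [235   5  17 105] [438.5 140.5] ang -4.12752 ends [392.4 143.8] [488.6 136.8]
```

step_arm --series '[[[0.05,0.1,3,4.1,0.5],[0.05,0.1,7,4.1,0.6],[0.05,0.1,10.5,4.1,0.6],[0.05,0.1,12.3,4.1,0.6],[0.05,0.1,12.6,4.1,0.6]]]'

```text
time_s: 25.42
tcp_pos: [419.5, 141.9, 20.9]
orientation: [[-0.997, 0.073, -0.001], [0.073, 0.997, -0.0], [0.001, -0.0, -1.0]]
contact_force: [-0.3, 0.2, 0.5]
gripper_width: 43.9
grasp_force: 0.0
```

step_arm --series '[[[0,0,0,0,1],[0,0,0,0,1],[0,0,0,0,1],[0,0,0,0,1],[0,0,0,0,1]]]'

```text
time_s: 26.05
tcp_pos: [419.8, 142.4, 22.0]
orientation: [[-0.997, 0.072, 0.001], [0.072, 0.997, 0.0], [-0.001, 0.0, -1.0]]
contact_force: [-0.6, 0.3, 9.7]
gripper_width: 11.7
grasp_force: 30.0
```

step_arm --series '[[[0,0,-1,0,1],[0,0,-3.5,0,1],[0,0,-7,0,1],[0,0,-11,0,1],[0,0,-13,0,1]]]'

```text
time_s: 26.68
tcp_pos: [419.8, 142.4, 153.9]
orientation: [[-0.997, 0.072, 0.002], [0.072, 0.997, 0.0], [-0.002, 0.001, -1.0]]
contact_force: [1.3, 0.4, -0.8]
gripper_width: 11.7
grasp_force: 30.0
```

```bash
python3 look.py w14; python3 - <<'E'
from h import *
R["w"]=[(5,70,70),(26,255,255)]
for n,h in(("w3",11),("w4",11),("w6",11),("w9",11),("w10",11),("w14",140)):
    z=np.load(n+".npz");c=(z["K"],z["T"]);im=cv2.imread(f"pics/{n}.png")[:,:,::-1].copy()
    for a,p,m,b in blobs(im,"w",150):
        if n!="w14" and not(p[1]<110 and p[0]<300 and b[2]<90): continue
        if p[1]>235: continue
        W=np.array([plane(c,q[::-1],h)[:2] for q in np.argwhere(m)],np.float32)
        v=cv2.fitLine(W,cv2.DIST_L2,0,.01,.01).ravel();u=(W-W.mean(0))@v[:2]
        print(n,int(a),p,b,np.round(W.mean(0),1),"ang",np.degrees(np.arctan2(v[1],v[0])),"ends",np.round(W.mean(0)+v[:2]*u.min(),1),np.round(W.mean(0)+v[:2]*u.max(),1))
E
```

```text
26.675 [419.8 142.4 153.9] [[-0.997, 0.072, 0.002], [0.072, 0.997, 0.0], [-0.002, 0.001, -1.0]] [ 11.   20.3 107.5  -0.   52.1 -74.9] 11.744224608540845
w3 9235 [65.05230103 65.79382783] [ 21   0  86 135] [ 536.1 -255.4] ang -1.6505599 ends [ 500.1 -254.3] [ 575.6 -256.5]
w4 5466 [133.37248445  62.71020856] [107   0  52 129] [ 517.3 -256.4] ang -1.3186461 ends [ 464.3 -255.1] [ 575.6 -257.7]
w6 6044 [67.56783587 63.19109861] [ 36   0  62 130] [ 520.5 -255.2] ang -1.3385946 ends [ 470.5 -254.1] [ 575.4 -256.5]
w9 6772 [245.26329002  63.33254578] [219   0  55 130] [ 527.1 -255.9] ang -1.3543628 ends [ 483.3 -254.8] [ 575.3 -257. ]
w10 4975 [249.26432161  61.53708543] [230   0  41 126] [ 514.1 -255.6] ang -1.4150975 ends [ 458.3 -254.3] [ 575.2 -257.2]
w14 1780 [257.96348315 142.29662921] [235 119  47  48] [368.3 145.8] ang 3.5342627 ends [355.6 145. ] [381.5 146.6]
w14 1148 [258.0261324  210.72473868] [248 182  21  57] [407.8 143. ] ang -4.188533 ends [390.6 144.3] [424.6 141.8]
```

step_arm --series '[[[-0.6,-2,-0.5,0,1],[-2,-7.3,-1,0,1],[-3.6,-12.7,-1,0,1],[-5.1,-18.1,-1,0,1],[-6.6,-23.5,-1,0,1]]]'

```text
time_s: 27.35
tcp_pos: [468.3, -98.6, 161.7]
orientation: [[-0.997, 0.072, 0.0], [0.072, 0.997, -0.0], [-0.0, 0.0, -1.0]]
contact_force: [1.3, 0.3, 0.6]
gripper_width: 11.6
grasp_force: 30.0
```

step_arm --series '[[[-1.5,-5.4,0,0,1],[-3,-10.4,0,0,1],[-4,-14,0,0,1],[-4.3,-15.4,0,-2.8,1],[-4.3,-15.4,0,-2.8,1]]]'

```text
time_s: 27.98
tcp_pos: [499.9, -254.2, 161.3]
orientation: [[-1.0, 0.025, -0.0], [0.025, 1.0, 0.0], [0.0, 0.0, -1.0]]
contact_force: [0.7, 0.4, -0.7]
gripper_width: 11.4
grasp_force: 30.0
```

step_arm --series '[[[0,0,2,0,1],[0,0,6,0,1],[0,0,9,0,1],[0,0,9.5,0,1],[0,0,9.5,0,1]]]'

```text
time_s: 28.6
tcp_pos: [500.3, -253.1, 67.1]
orientation: [[-1.0, 0.023, 0.0], [0.023, 1.0, 0.0], [-0.0, 0.0, -1.0]]
contact_force: [-0.0, -0.5, -0.7]
gripper_width: 11.6
grasp_force: 30.0
```

```bash
python3 look.py w15
```

```text
28.6 [ 500.3 -253.1   67.1] [[-1.0, 0.023, 0.0], [0.023, 1.0, 0.0], [-0.0, 0.0, -1.0]] [ -32.9   35.4   95.8    0.    48.8 -121.6] 11.56775050165793
```

View pics/w15.png

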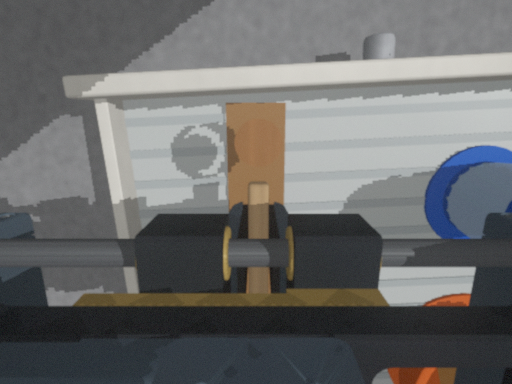

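The strip spans columns 227–285 and the spoon sits at 258, so they are aligned. I'm lowering it.

step_arm --series '[[[0,0,1.5,0,1],[0,0,2.8,0,1],[0,0,3.3,0,1],[0,0,3.4,0,1],[0,0,3.4,0,1]]]'

```text
time_s: 29.28
tcp_pos: [499.7, -253.2, 32.4]
orientation: [[-1.0, 0.023, -0.001], [0.023, 1.0, 0.001], [0.001, 0.001, -1.0]]
contact_force: [-3.0, 2.9, 8.4]
gripper_width: 12.0
grasp_force: 30.0
```

step_arm --series '[[[0,0,0,0,0.8],[0,0,0,0,0.7],[0,0,0,0,0.7],[0,0,-3,0,0.6],[0,0,-8,0,0.5]]]'

```text
time_s: 29.9
tcp_pos: [499.3, -253.0, 112.1]
orientation: [[-1.0, 0.023, -0.003], [0.023, 1.0, 0.002], [0.003, 0.002, -1.0]]
contact_force: [1.2, -0.5, 0.5]
gripper_width: 43.4
grasp_force: 0.0
```

step_arm --series '[[[0,0,-5,0,0],[3,4,-9,0,0],[6,9,-12,0,0],[8,14,-12,0,0],[8,16,-12,0,0]]]'

```text
time_s: 30.52
tcp_pos: [422.1, -89.5, 233.0]
orientation: [[-1.0, 0.022, 0.0], [0.022, 1.0, 0.0], [-0.0, 0.0, -1.0]]
contact_force: [0.4, -0.7, 0.4]
gripper_width: 90.1
grasp_force: 0.0
```

step_arm --series '[[[0,5,0,0,0],[0,10,0,0,0],[0,15,0,0,0],[0,20,0,0,0],[0,22,0,0,0]]]'

```text
time_s: 31.15
tcp_pos: [428.7, 130.5, 232.4]
orientation: [[-1.0, 0.021, 0.0], [0.021, 1.0, 0.0], [-0.0, 0.0, -1.0]]
contact_force: [-0.1, -1.2, 0.0]
gripper_width: 91.5
grasp_force: 0.0
```

```bash
python3 - <<'E'
from h import *
R["w"]=[(5,70,70),(26,255,255)]
f={n:env.grab_frame(n) for n in("top","scene")}
a=cv2.resize(f["top"][120:275,270:435],(400,376));b=cv2.resize(f["scene"][70:225,105:305],(400,376))
cv2.imwrite("pics/fin.png",np.hstack([a,b])[:,:,::-1])
t=cam("top")
for col,h in(("blue",85),("green",85),("ora",47)):
    for ar,p,m,bb in blobs(f["top"],col,200):
        k,_=cv2.findContours(m.astype(np.uint8),0,1);k=max(k,key=len)
        W=np.array([plane(t,q[0],h)[:2] for q in k],np.float32);print(col,np.round(p),bb,np.round(plane(t,p,h)),cv2.minEnclosingCircle(W))
s=env.get_state();print(s["time_s"],s["tcp_pos"])
E
```

```text
blue [317. 222.] [301 208  32  31] [490. -86.  85.] ((489.8236999511719, -85.94405364990234), 36.64007568359375)
green [134. 149.] [117 133  35  34] [666. 338.  85.] ((666.3569946289062, 336.6554870605469), 41.84312438964844)
green [380. 165.] [362 150  35  33] [ 620. -235.   85.] ((618.5848999023438, -233.7305145263672), 42.53893280029297)
ora [314. 168.] [292 144  46  48] [624. -88.  47.] ((625.5701293945312, -88.80884552001953), 58.053863525390625)
31.25 [428.8474225  129.92525688 232.35037887]
```

View pics/fin.png

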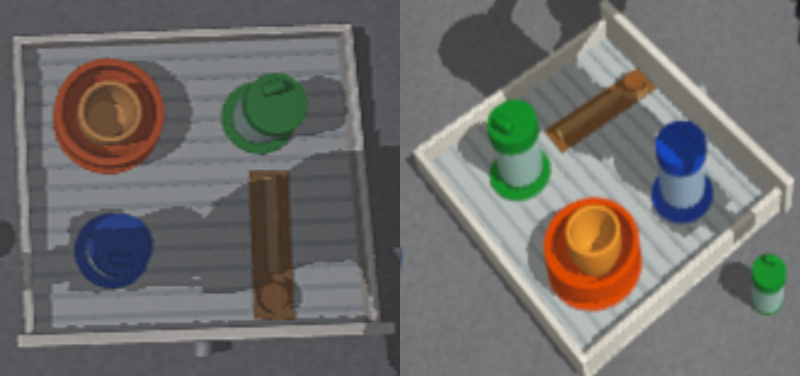

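The final views show the bowls nested, both cups upright on their own pads, and the spoon along the strip. The arm is clear of everything.

step_arm --series '[[[0,0,0,0,0],[0,0,0,0,0],[0,0,0,0,0]]]'

```text
time_s: 31.62
tcp_pos: [429.1, 127.5, 232.5]
orientation: [[-1.0, 0.024, 0.0], [0.024, 1.0, -0.0], [-0.0, -0.0, -1.0]]
contact_force: [-0.9, -0.3, 0.4]
gripper_width: 91.0
grasp_force: 0.0
```

```bash
python3 -c "
from cell import env
print(env.finish_job())"
```

```text
the job is handed in; nothing more can be done
None
```

I handed the job in at about 32 s of the 115 s allowed, and the final camera views show the small bowl nested in the large one on the orange pad, both cups upright on their pads, and the spoon along the tan strip; the hand-in call returned no verdict.

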